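Tamp the lead lumps level and send the catch tray home under the vise

ROBOT

A 7-joint arm with a two-finger parallel gripper is mounted at the origin on the work surface. World frame = base frame: x ahead of the robot, y to its left, z up, the work surface at z = 0. Lengths are in m, angles in degrees, forces in N, time in s.
With the tool pointing down it reaches from about 0.425 to 0.875 m from the base axis. Payload 4.7 kg.
Tool frame: the origin (TCP) lies between the finger pads; the fingertips stand 11 mm ahead of it and the grasp point (between the pads) lies 8 mm behind it (env.tcp_to_tips is the distance from the TCP to the fingertips, in m); z points along the fingers, y is the line along which they close (so a half turn about z gives the same grasp; the last joint's range is limited). The gripper opens to 87 mm and grips with 3 to 60 N. Pads are 19 mm wide; open, the fingers measure 117 mm over their backs; the gripper's body (75 mm by 190 mm) begins 51 mm behind the grasp point.
Start: joints at [-70.01, 18.392, -4.016, 83.108, 1.295, 78.541, -3.26], TCP at [0.214, 0.614, 0.234] pointing down, gripper open.
Joint ranges: [-163.93, 163.93], [-17.29, 119.83], [-79.2, 71.16], [3.27, 140.29], [-89.18, 269.18], [5.43, 117.66], [-154.24, 154.24]. Speed limits (degrees/s): [147.25, 147.25, 180, 180, 180, 180, 180].

INTERFACE

Orientations are given as [roll, pitch, yaw] about the fixed x, y, z axes, in that order (R = Rz(yaw) Ry(pitch) Rx(roll)).
In Python, from cell import env, viewer gives the robot as it stands.
- The arm moves only by the tool step_arm, never from a script. Its arguments are lists of equal length, an entry for each row: "delta_pos": the shift along the tool's x, y, z in units of 0.2 m (1.0 is 0.2 m), a list of three; "rot": the turn, a rotation vector about the tool's x, y, z in units of 1.5 rad (1.0 is 1.5 rad), a list of three; "gripper": the gripper command: -1 is shut, 1 is fully open, values between are in proportion. A call has 1 to 20 rows; each row is the pose to reach, as a shift and turn from the pose commanded when the call began, along the tool's axes at that moment; what a row does not reach only later rows make up. A row lasts 1/8 s, in which the tool goes at most 62.5 mm and 10.7 degrees, less where a joint would pass 70% of its speed; a pose out of reach is approached as far as the arm can. A call with a number of a shift or a turn outside -1 to 1 is refused whole. A call with a gripper value outside its range is refused whole. The fingers move at their own pace and stop on an object; "squeeze" is the grip in N (left out, the last holds). Time passes only in rows, so rows that repeat a pose let the fingers close. It gives the time, the measured TCP pose, the force, the opening and the grip force at its end, in the units of the state.
- env.get_obs(): the state, without advancing time (a new reading comes with each control period).
- viewer.read_camera(name): name is "scene" or "side" or "wrist"; returns a dict with "img" (400x640x3 uint8, red, green, blue), "fx", "fy", "cx", "cy" (pixels), "pose" (4x4, takes a point from camera to world coordinates). Camera axes: x right, y down, z forward; pixel columns grow to the right and rows downward; lengths in m; the calibration is good to about 2 mm. A picture is of the moment at which its call begins. There is no depth.
- env.sign_off(): hands the job in; it is judged then, once.
The state is a dict: "time_s": time; "qpos": joint angles; "joint_velocities": joint speeds; "effort": joint torques, N m; "tool_pos": TCP position; "tool_rot": TCP orientation; "force": force on the tool from outside, world axes, zero at the start; "wrist_torque": the same for the moment, N m; "grip_width": finger opening in m; "grasp_force": force on a finger pad.
Only numpy, scipy, OpenCV 4.12 (cv2) and the standard library are available. Lean on these libraries where they do the work, as an engineer would, in place of code of your own. Each camera call takes 0.05 s, during which the arm holds its last target. There are 200 camera calls.

TASK

The catch tray under the vise has been drawn out and the sawn-off lead lumps in it stand in two heaps, too high to pass under the riser. Take the hand tamper by its handle and, with its sole flat, tamp the lumps down until none stands above the tray's rim - by hand pressure only, never more than about 40 N, touching down slowly and working the tamper round in small rubbing strokes where a heap jams - and without touching the lead with the gripper itself. Then stand the tamper upright back on the mat, let go, and slide the tray fully home under the vise, leaving the other things on the mat where they are.

Things in the scene. Friction and masses are not known exactly. Their poses are not given: they have to be found in the camera images.
- tamper_mid (a point): hand tamper, upright on the mat: flat square steel sole 56 x 56 x 10 mm, round ferrule 36 mm wide up to 32 mm, then a square ash handle 28 x 28 mm up to 95 mm above the sole's underside; about 0.45 kg. Point: on the handle's axis, 68 mm above the sole's underside (27 mm below the top); z up the handle, x and y square to sole and handle. Grip the handle here, with about 100 N.
- tray_floor (a point): centre of the inner floor of the open zinc catch tray, 5 mm above the mat (the mat's top is 4 mm above the work surface). Inside, the tray is 190 mm long (this frame's x) and 118 mm wide (y); walls 3 mm thick, rim 40 mm above the floor. The tray slides toward this frame's -y, under the riser.
- tray_handle (a point): middle of the tray's pull handle, a level round steel bar 10 mm thick and 90 mm long, along the tray's x, its axis 30 mm out from the tray's front (+y) wall and 28 mm above the mat; it can be pushed, or pinched from above
- tray (a joint): how far the tray has been slid in, m: 0 drawn out (start), 0.122 fully home, against a hard stop. Stiff runner: about 4 N to move it.
- stand: grey steel riser, 224 mm wide (x), 155 mm deep, top at 60 mm, with a small cast-iron vise bolted on it (up to 170 mm high, 35 mm or more back from the slot's face, crank toward -x). Origin: middle of its open slot, at mat level; y points out of the slot to the drawn-out tray, whose axes are the same. Slot ceiling 47 mm above the tray's floor. Fixed.
- lump1_mid (a point): rough lead lump, a 7- or 8-sided chunk 40 mm across (base 28), 30 mm high, 0.28 kg. Point: its centre. Starts on the tray's floor, one of three lumps that bear a heap.
- lump2_mid (a point): rough lead lump, a 7- or 8-sided chunk 40 mm across (base 28), 30 mm high, 0.28 kg. Point: its centre. Starts on the tray's floor, one of three lumps that bear a heap.
- lump3_mid (a point): rough lead lump, a 7- or 8-sided chunk 40 mm across (base 28), 30 mm high, 0.28 kg. Point: its centre. Starts on the tray's floor, one of three lumps that bear a heap.
- lump4_mid (a point): rough lead lump, a 7- or 8-sided chunk 40 mm across (base 28), 30 mm high, 0.28 kg. Point: its centre. Starts on the tray's floor, one of three lumps that bear a heap.
- lump5_mid (a point): rough lead lump, a 7- or 8-sided chunk 40 mm across (base 28), 30 mm high, 0.28 kg. Point: its centre. Starts on the tray's floor, one of three lumps that bear a heap.
- lump6_mid (a point): rough lead lump, a 7- or 8-sided chunk 40 mm across (base 28), 30 mm high, 0.28 kg. Point: its centre. Starts on the tray's floor, one of three lumps that bear a heap.
- lump7_mid (a point): rough lead lump, a 7- or 8-sided chunk 40 mm across (base 28), 30 mm high, 0.28 kg. Point: its centre. Starts on a heap, on three lumps, centre 35 to 41 mm above the tray's floor (15 to 20 when down). Pressed straight down it wedges (15 to 80 N); pressed with 15 to 25 N, touching down at 20 mm/s, while the tamper rubs in 7 mm circles and sinks 1 to 2 mm a step, it works down, spreading the rest.
- lump8_mid (a point): rough lead lump, a 7- or 8-sided chunk 40 mm across (base 28), 30 mm high, 0.28 kg. Point: its centre. Starts on a heap, on three lumps, centre 35 to 41 mm above the tray's floor (15 to 20 when down). Pressed straight down it wedges (15 to 80 N); pressed with 15 to 25 N, touching down at 20 mm/s, while the tamper rubs in 7 mm circles and sinks 1 to 2 mm a step, it works down, spreading the rest.
- pack: blue drill battery pack, 115 x 74 x 66 mm, bystander; origin under its centre
- cell1: silver cylindrical lithium cell, 18 mm across and 65 mm tall, standing upright, bystander; origin under its centre
- cell2: silver cylindrical lithium cell, 18 mm across and 65 mm tall, standing upright, bystander; origin under its centre
- cell3: silver cylindrical lithium cell, 18 mm across and 65 mm tall, standing upright, bystander; origin under its centre
- probe: orange voltage probe, 145 mm long, lying, bystander; origin near its middle, x toward the tip

How it is judged (in metres and radians):
On the way, in this order (a step that is already met when the one before it is completed fails the run):
1. the tamper, held upright with its sole flat, bears on the top of a heap with more than 4 N while the tray is drawn out ((contact force between tamper and lump7 above 4 N or contact force between tamper and lump8 above 4 N) and angle between tamper_mid's own z axis and vertical below 0.2 rad and value of joint tray below 0.03 m).
2. no lump stands above the rim (every centre less than 25.5 mm above the tray's floor), the tray still drawn out (z of each of lump1_mid, lump2_mid, lump3_mid, lump4_mid, lump5_mid, lump6_mid, lump7_mid, lump8_mid in the frame of tray_floor below 0.0255 m and value of joint tray below 0.03 m), for 0.2 s.
At the end, for the whole second after the job is handed in: tray slid in over 114 of 122 mm; all eight lumps inside it, centres under 25.5 mm above its floor (none above the rim), at rest; tamper upright on the mat (within 0.1 rad), released, at rest; pack, cells, probe within 30 mm of their start, cells upright (z of each of lump1_mid, lump2_mid, lump3_mid, lump4_mid, lump5_mid, lump6_mid, lump7_mid, lump8_mid in the frame of tray_floor below 0.0255 m and x of lump1_mid in the frame of tray_floor between -0.097 and 0.097 m and y of lump1_mid in the frame of tray_floor between -0.061 and 0.061 m and x of lump2_mid in the frame of tray_floor between -0.097 and 0.097 m and y of lump2_mid in the frame of tray_floor between -0.061 and 0.061 m and x of lump3_mid in the frame of tray_floor between -0.097 and 0.097 m and y of lump3_mid in the frame of tray_floor between -0.061 and 0.061 m and x of lump4_mid in the frame of tray_floor between -0.097 and 0.097 m and y of lump4_mid in the frame of tray_floor between -0.061 and 0.061 m and x of lump5_mid in the frame of tray_floor between -0.097 and 0.097 m and y of lump5_mid in the frame of tray_floor between -0.061 and 0.061 m and x of lump6_mid in the frame of tray_floor between -0.097 and 0.097 m and y of lump6_mid in the frame of tray_floor between -0.061 and 0.061 m and x of lump7_mid in the frame of tray_floor between -0.097 and 0.097 m and y of lump7_mid in the frame of tray_floor between -0.061 and 0.061 m and x of lump8_mid in the frame of tray_floor between -0.097 and 0.097 m and y of lump8_mid in the frame of tray_floor between -0.061 and 0.061 m and value of joint tray above 0.114 m and angle between tamper_mid's own z axis and vertical below 0.1 rad and height (world z) of tamper_mid between 0.068 and 0.076 m and linear speed of each of tamper, lump1, lump2, lump3, lump4, lump5, lump6, lump7, lump8 below 0.02 m/s and horizontal distance between tamper_mid and tray_floor above 0.08 m and distance of each of pack, cell1, cell2, cell3, probe from where it was at the start of the episode below 0.03 m and angle between each of cell1, cell2, cell3's own z axis and vertical below 0.2 rad); the robot touches nothing.
It fails at once if the tamper is pressed on a lump with more than 50 N (contact force between tamper and lump1 above 50 N or contact force between tamper and lump2 above 50 N or contact force between tamper and lump3 above 50 N or contact force between tamper and lump4 above 50 N or contact force between tamper and lump5 above 50 N or contact force between tamper and lump6 above 50 N or contact force between tamper and lump7 above 50 N or contact force between tamper and lump8 above 50 N).
It fails at once if the fingers press on the lead with more than 2 N (contact force between the fingers and lump1 above 2 N or contact force between the fingers and lump2 above 2 N or contact force between the fingers and lump3 above 2 N or contact force between the fingers and lump4 above 2 N or contact force between the fingers and lump5 above 2 N or contact force between the fingers and lump6 above 2 N or contact force between the fingers and lump7 above 2 N or contact force between the fingers and lump8 above 2 N).
It fails at once if the drill pack, a cell or the probe is pushed more than 30 mm or a cell knocked over (distance of any of pack, cell1, cell2, cell3, probe from where it was at the start of the episode above 0.03 m or angle between any of cell1, cell2, cell3's own z axis and vertical above 0.5 rad).
It also fails if it takes over 72 s, if anything falls off the work surface, if the arm or the gripper's body presses on something with over 40 N, if the wrist force passes 120 N, or if a joint passes its speed limit or range.

## Working session

There is one attempt and no reset: what is moved stays moved. The work goes in short steps, Python scripts to look and compute and a tool call to move; the robot and the scene stay as the last step left them, time stands still between calls to the robot, and variables do not carry over. Pictures are saved under pics/ and viewed, at most 10 in all, crops included, and the job is handed in when it is done.

Besides the shell and the picture viewer there is one more tool, called after "Call:" as a command line: name --argument value ..., lists and objects as JSON in quotes. step_arm: Moves the arm, as the interface text tells. Shifts and turns lie within -1 to 1; 1 stands for 0.2 m of shift or 1.5 rad of turn. Its arguments: {"type":"object","properties":{"delta_pos":{"type":"array"},"rot":{"type":"array"},"gripper":{"type":"array"},"squeeze":{"type":"number"}},"required":["delta_pos","rot","gripper"]}

```bash
ls; mkdir -p pics; python3 - <<'E'
from cell import env, viewer
import cv2,numpy as np
o=env.get_obs()
for k in ("time_s","tool_pos","tool_rot","force","grip_width"): print(k,o[k])
for n in ("scene","side","wrist"):
    c=viewer.read_camera(n); cv2.imwrite(f"pics/{n}0.png",c["img"][:,:,::-1]); print(n,c["fx"],c["fy"],c["cx"],c["cy"],np.round(c["pose"],3).tolist())
a=cv2.imread("pics/scene0.png");b=cv2.imread("pics/side0.png")
E
```

```text
pics
time_s 0.0
tool_pos [0.21344944 0.61340933 0.23245587]
tool_rot [-1.79892195e+02  5.40831493e-03  1.60819562e+02]
force [-0.09739968  0.41081404 -0.10194871]
grip_width 0.0865722782664893
scene 424.9372484669222 424.9372484669222 329.14506902514455 208.60966303197938 [[-0.688, 0.565, -0.455, 0.947], [0.725, 0.549, -0.415, 0.459], [0.015, -0.616, -0.788, 0.761], [0.0, 0.0, 0.0, 1.0]]
side 485.99216655063157 485.99216655063157 323.34113108076986 202.58164948345706 [[0.755, -0.424, 0.5, 0.032], [-0.656, -0.502, 0.564, -0.473], [0.011, -0.754, -0.657, 0.752], [0.0, 0.0, 0.0, 1.0]]
wrist 288.4515864556542 288.4515864556542 318.02715210324715 197.49927397630802 [[0.329, 0.906, 0.268, 0.141], [0.944, -0.315, -0.096, 0.639], [-0.003, 0.284, -0.959, 0.384], [0.0, 0.0, 0.0, 1.0]]
```

View pics/scene0.png

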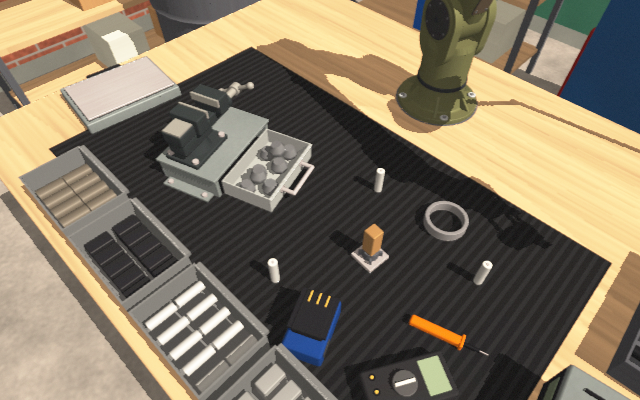

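View pics/side0.png

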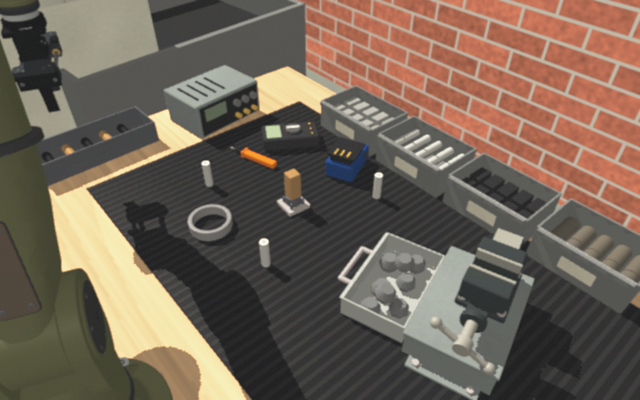

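The scene view shows the tray at about (268,168), with the handle at (300,180). The tamper is at (372,245) and the cells are at (379,180), (273,270) and (483,272). In the side view the tamper is at (292,190), the tray at (395,285), and the vise is to its right.

```bash
cat > h.py <<'E'
import cv2,numpy as np
from cell import env,viewer
def cam(n): return viewer.read_camera(n)
def ray(c,p):
    d=np.array([(p[0]-c["cx"])/c["fx"],(p[1]-c["cy"])/c["fy"],1.]); P=np.array(c["pose"]); return P[:3,3],P[:3,:3]@d
def onz(c,p,z):
    o,d=ray(c,p); return o+d*(z-o[2])/d[2]
def tri(c1,p1,c2,p2):
    (a,u),(b,v)=ray(c1,p1),ray(c2,p2); s=np.linalg.lstsq(np.stack([u,-v],1),b-a,rcond=None)[0]
    x,y=a+u*s[0],b+v*s[1]; return (x+y)/2,np.linalg.norm(x-y)
def proj(c,X):
    P=np.array(c["pose"]); q=P[:3,:3].T@(np.array(X)-P[:3,3]); return np.array([c["fx"]*q[0]/q[2]+c["cx"],c["fy"]*q[1]/q[2]+c["cy"]])
E
python3 - <<'E'
from h import *
s=cam("scene");d=cam("side")
def crop(c,x,y,w,h,k): return cv2.resize(np.ascontiguousarray(c["img"][y:y+h,x:x+w,::-1]),None,fx=k,fy=k,interpolation=cv2.INTER_CUBIC)
a=crop(s,215,120,100,100,4);b=crop(d,330,225,100,100,4)
e=crop(s,345,215,50,50,4);f=crop(d,267,160,50,60,4)
im=np.zeros((600,800,3),np.uint8);im[:400,:400]=a;im[:400,400:]=b;im[400:,:200]=e;im[400:600,200:400]=f[:200]
cv2.imwrite("pics/c1.png",im)
for n,c in(("scene",s),("side",d)):
    hsv=cv2.cvtColor(c["img"],cv2.COLOR_RGB2HSV)
    x,y=(345,215) if n=="scene" else (267,160)
    m=cv2.inRange(hsv[y:y+60,x:x+55],(5,90,60),(25,255,255))
    pts=cv2.findNonZero(m).reshape(-1,2); print(n,pts.min(0)+(x,y),pts.max(0)+(x,y),pts.mean(0)+(x,y),len(pts))
E
```

```text
scene [362 223] [383 255] [372.23091977 239.09001957] 511
side [267 160] [300 199] [288.92537313 180.20335821] 536
```

View pics/c1.png

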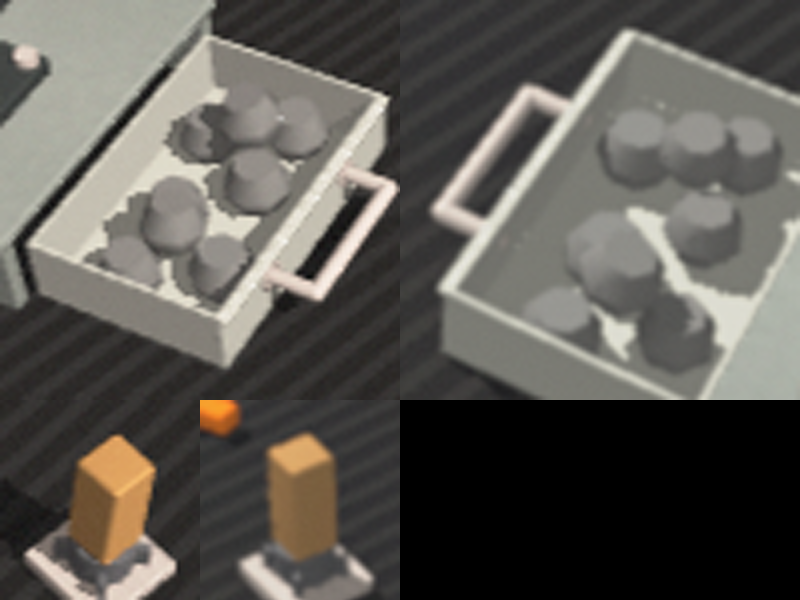

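```bash
cat >> h.py <<'E'
S=lambda x,y:(215+x/4-.375,120+y/4-.375)
D=lambda x,y:(330+(x-400)/4-.375,225+y/4-.375)
E
python3 - <<'E'
from h import *
np.set_printoptions(precision=4,suppress=True)
s=cam("scene");d=cam("side")
print("rim scene");R=[onz(s,S(*p),.049) for p in((210,36),(388,97),(223,318),(30,245))]
for r in R:print(r)
print("lens",[np.linalg.norm(R[i]-R[(i+1)%4]) for i in range(4)],np.mean(R,0))
print("rim side",[onz(d,D(*p),.049) for p in((630,30),(442,288))])
print("tri corners",tri(s,S(388,97),d,D(442,288)),tri(s,S(223,318),d,D(630,30)))
print("handle ends scene z.032",[onz(s,S(*p),.032) for p in((394,184),(316,292))])
T=[(117,436),(155,468),(118,497),(80,465)]
T=[onz(s,(345+x/4-.375,215+(y-400)/4-.375),.099) for x,y in T];print("tamp scene",T,np.mean(T,0))
U=[(270,450),(305,434),(336,458),(302,474)]
U=[onz(d,(267+(x-200)/4-.375,160+(y-400)/4-.375),.099) for x,y in U];print("tamp side",U,np.mean(U,0))
print("edges",[np.linalg.norm(T[i]-T[(i+1)%4]) for i in range(4)],[np.linalg.norm(U[i]-U[(i+1)%4]) for i in range(4)])
for n,a,b in(("A top",(247,95),(700,128)),("B top",(175,190),(615,245)),("A top alt",(255,165),(700,210)),("B alt",(175,190),(600,235))): print(n,tri(s,S(*a),d,D(*b)))
for p in ((379,172),(273,262),(485,265)): print("cell",onz(s,p,.069))
E
```

```text
rim scene
[ 0.4604 -0.2007  0.049 ]
[ 0.4216 -0.0832  0.049 ]
[ 0.6056 -0.0253  0.049 ]
[ 0.6454 -0.1416  0.049 ]
lens [np.float64(0.12378444103107109), np.float64(0.19285086785925862), np.float64(0.12297674828875754), np.float64(0.19425981516261914)] [ 0.5332 -0.1127  0.049 ]
rim side [array([ 0.6059, -0.0252,  0.049 ]), array([ 0.4204, -0.0845,  0.049 ])]
tri corners (array([ 0.4209, -0.0839,  0.0481]), np.float64(8.187948140200789e-05)) (array([ 0.6057, -0.0252,  0.0492]), np.float64(0.0002242836257710013))
handle ends scene z.032 [array([ 0.459 , -0.0412,  0.032 ]), array([ 0.5486, -0.0137,  0.032 ])]
tamp scene [array([0.5313, 0.1972, 0.099 ]), array([0.5331, 0.2223, 0.099 ]), array([0.5582, 0.2202, 0.099 ]), array([0.5567, 0.1955, 0.099 ])] [0.5448 0.2088 0.099 ]
tamp side [array([0.5292, 0.2192, 0.099 ]), array([0.5529, 0.2183, 0.099 ]), array([0.5524, 0.1903, 0.099 ]), array([0.5294, 0.1912, 0.099 ])] [0.541  0.2047 0.099 ]
edges [np.float64(0.02513376340241125), np.float64(0.025135726182667132), np.float64(0.02480567346412664), np.float64(0.025481185826146203)] [np.float64(0.023729743755044556), np.float64(0.027988782018775516), np.float64(0.022960080850042613), np.float64(0.028058669421290407)]
A top (array([ 0.5257, -0.1131,  0.1036]), np.float64(0.03426888552444411))
B top (array([ 0.5331, -0.1187,  0.0237]), np.float64(0.045237351150475856))
A top alt (array([ 0.5277, -0.1158,  0.0482]), np.float64(0.04098293214211716))
B alt (array([ 0.5326, -0.1135,  0.0271]), np.float64(0.051963564789800236))
cell [0.3953 0.1025 0.069 ]
cell [0.7133 0.1062 0.069 ]
cell [0.4404 0.3979 0.069 ]
```

```bash
cat >> h.py <<'E'
from scipy.spatial.transform import Rotation as Rn
def state():
    o=env.get_obs(); return o,np.array(o["tool_pos"]),Rn.from_euler("xyz",o["tool_rot"],degrees=True)
def mv(p,yaw,base=None):
    """units for step_arm from the measured pose (or base=(pos,rpy)) to p, tool down, given yaw"""
    o,t,R=state()
    if base: t,R=np.array(base[0]),Rn.from_euler("xyz",base[1],degrees=True)
    return R.inv().apply(np.array(p)-t)/.2,(R.inv()*Rn.from_euler("xyz",[180,0,yaw],degrees=True)).as_rotvec()/1.5
C=np.array([.5332,-.1127,.009]);A=np.radians(17.3);X=np.array([np.cos(A),np.sin(A),0]);Y=np.array([-np.sin(A),np.cos(A),0])
def tr(p): q=np.array(p)-C; return np.array([q@X,q@Y,q[2]])
def wd(x,y,z): return C+X*x+Y*y+np.array([0,0,z])
E
python3 - <<'E'
from h import *
np.set_printoptions(precision=4,suppress=True)
s=cam("scene");d=cam("side")
for n,a,b in(("A top",(247,92),(628,253)),("B top",(175,187),(700,128))):
    p,e=tri(s,S(*a),d,D(*b)); print(n,p,tr(p),e)
for p in((205,122),(300,112),(255,165),(130,248),(220,250)): print("scene z30",tr(onz(s,S(*p),.039))[:2])
for p in((560,305),(675,310),(590,232),(635,128),(752,132),(703,208)): print("side z30",tr(onz(d,D(*p),.039))[:2])
print(mv((.543,.207,.20),87))
E
```

```text
A top [ 0.4885 -0.1332  0.065 ] [-0.0488 -0.0063  0.056 ] 0.0005001192979622156
B top [ 0.5691 -0.1038  0.0661] [ 0.0369 -0.0022  0.0571] 0.0004955345382626994
scene z30 [-0.0376 -0.0317]
scene z30 [-0.0711  0.0149]
scene z30 [-0.0201  0.0134]
scene z30 [ 0.0683 -0.0163]
scene z30 [0.0466 0.0297]
side z30 [-0.0721  0.014 ]
side z30 [-0.0467 -0.0314]
side z30 [-0.0269  0.0218]
side z30 [0.0441 0.0329]
side z30 [ 0.0727 -0.0173]
side z30 [ 0.015  -0.0171]
(array([-2.2239, -1.3802,  0.1677]), array([-0.0001,  0.0001,  0.8589]))
```

Call:
step_arm --delta_pos '[[-0.25,-0.16,0],[-0.5,-0.31,0],[-0.75,-0.47,0],[-1,-0.62,0],[-1,-0.62,0],[-1,-0.62,0],[-1,-0.62,0]]' --rot '[[0,0,0.12],[0,0,0.24],[0,0,0.36],[0,0,0.48],[0,0,0.6],[0,0,0.72],[0,0,0.86]]' --gripper '[1,1,1,1,1,1,1]' --squeeze 60

```text
time_s: 1.32
tool_pos: [0.3619, 0.431, 0.2338]
tool_rot: [180.0, -0.0, 87.8]
force: [-0.4, -0.9, -0.5]
grip_width: 0.0871
grasp_force: 0.0
```

```bash
python3 - <<'E'
from h import *
print(state()[1],state()[0]["tool_rot"],mv((.543,.207,.20),87))
E
```

```text
[0.36186514 0.43098058 0.23381017] [ 1.79991226e+02 -2.89598288e-02  8.78255152e+01] (array([-1.08481795,  0.94748857,  0.16864766]), array([ 9.96608174e-05, -3.37692534e-04,  9.60527892e-03]))
```

Call:
step_arm --delta_pos '[[-0.25,0.22,0.04],[-0.5,0.45,0.08],[-0.75,0.7,0.12],[-1,0.95,0.17],[-1,0.95,0.17],[-1,0.95,0.17]]' --rot '[[0,0,0.01],[0,0,0.01],[0,0,0.01],[0,0,0.01],[0,0,0.01],[0,0,0.01]]' --gripper '[1,1,1,1,1,1]'

```text
time_s: 2.08
tool_pos: [0.5469, 0.222, 0.1993]
tool_rot: [180.0, 0.1, 87.0]
force: [0.1, 1.1, 0.4]
grip_width: 0.087
grasp_force: 0.0
```

```bash
python3 - <<'E'
from h import *
c=cam("wrist"); cv2.imwrite("pics/w1.png",c["img"][:,:,::-1])
print(state()[1],state()[0]["tool_rot"]); print(proj(c,(.543,.207,.099)),np.round(c["pose"],4).tolist())
E
```

```text
[0.54559219 0.22451392 0.19942507] [-1.79973874e+02 -1.55477572e-03  8.72143573e+01]
[313.34513736 216.59488983] [[0.9986, -0.0502, -0.0146, 0.5521], [-0.0523, -0.9569, -0.2858, 0.3002], [0.0003, 0.2861, -0.9582, 0.3503], [0.0, 0.0, 0.0, 1.0]]
```

View pics/w1.png

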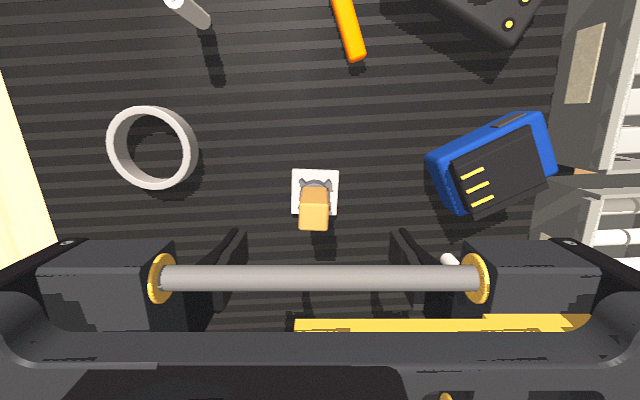

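The wrist view shows the handle top at about (313,218), which matches the predicted (313,217). Its edges are square to the image, so I go down and grip.

Call:
step_arm --delta_pos '[[-0.083,-0.01,0.0],[-0.083,-0.01,0.2],[-0.083,-0.01,0.4],[-0.083,-0.01,0.58],[-0.083,-0.01,0.677],[-0.083,-0.01,0.677],[-0.083,-0.01,0.677],[-0.083,-0.01,0.677],[-0.083,-0.01,0.677],[-0.083,-0.01,0.677],[-0.083,-0.01,0.677],[-0.083,-0.01,0.677],[-0.083,-0.01,0.677]]' --rot '[[0,0,0],[0,0,0],[0,0,0],[0,0,0],[0,0,0],[0,0,0],[0,0,0],[0,0,0],[0,0,0],[0,0,0],[0,0,0],[0,0,0],[0,0,0]]' --gripper '[1,1,1,1,1,1,-1,-1,-1,-1,-1,-1,-1]'

```text
time_s: 3.75
tool_pos: [0.5423, 0.2087, 0.064]
tool_rot: [-180.0, 0.0, 87.3]
force: [-0.4, 0.3, 0.8]
grip_width: 0.0276
grasp_force: 59.3
```

```bash
python3 - <<'E'
from h import *
print(state()[1],state()[0]["tool_rot"],state()[0]["grasp_force"],state()[0]["wrist_torque"],state()[0]["force"])
p=[.5445,.206,.064];r=[180,0,87.2]
for t in (wd(-.047,-.005,.15),wd(.037,-.002,.15)): print(t,mv(t,107.3))
E
```

```text
[0.54230479 0.20869374 0.0640409 ] [-1.79963480e+02  9.13823153e-03  8.73399794e+01] 59.296578001230955 [-0.15191023  0.21784663 -0.00387606] [-0.42983251  0.25321805  0.75302121]
[ 0.48981312 -0.13145042  0.159     ] (array([-1.71114456, -0.1835485 , -0.47440568]), array([-4.39141350e-04,  3.12351592e-05, -2.32245411e-01]))
[ 0.5691209  -0.10360665  0.159     ] (array([-1.55367256,  0.20610197, -0.47467915]), array([-4.39141350e-04,  3.12351592e-05, -2.32245411e-01]))
```

Call:
step_arm --delta_pos '[[0,0,-0.12],[0,0,-0.3],[-0.2,0.02,-0.47],[-0.45,0.05,-0.47],[-0.7,0.09,-0.47],[-0.95,0.12,-0.47],[-0.95,0.12,-0.47],[-0.95,0.12,-0.47]]' --rot '[[0,0,0],[0,0,0],[0,0,-0.06],[0,0,-0.12],[0,0,-0.18],[0,0,-0.23],[0,0,-0.23],[0,0,-0.23]]' --gripper '[-1,-1,-1,-1,-1,-1,-1,-1]'

```text
time_s: 4.75
tool_pos: [0.5572, 0.0182, 0.1574]
tool_rot: [-179.9, -0.1, 107.1]
force: [1.2, 0.2, -3.7]
grip_width: 0.0279
grasp_force: 59.3
```

```bash
python3 - <<'E'
from h import *
print(state()[1],state()[0]["tool_rot"],state()[0]["grasp_force"],state()[0]["wrist_torque"],state()[0]["force"])
print(mv(wd(.037,-.002,.136-.009),107.3))
E
```

```text
[0.55715209 0.01820546 0.15742994] [-1.79933531e+02 -6.05279033e-02  1.07058103e+02] 59.30149409919977 [ 0.03724175  0.03732503 -0.01457322] [ 1.18307201  0.22961256 -3.74744438]
(array([-0.5999342 , -0.1213276 ,  0.10665679]), array([-0.00077192, -0.00070591, -0.00281419]))
```

Call:
step_arm --delta_pos '[[-0.25,-0.05,0.0],[-0.5,-0.1,0.0],[-0.6,-0.12,0.05],[-0.6,-0.12,0.1],[-0.6,-0.12,0.1],[-0.6,-0.12,0.1],[-0.6,-0.12,0.1]]' --rot '[[0,0,0],[0,0,0],[0,0,0],[0,0,0],[0,0,0],[0,0,0],[0,0,0]]' --gripper '[-1,-1,-1,-1,-1,-1,-1]'

```text
time_s: 5.62
tool_pos: [0.5705, -0.1026, 0.1386]
tool_rot: [180.0, -0.0, 107.2]
force: [0.2, -0.1, -3.1]
grip_width: 0.0277
grasp_force: 59.3
```

```bash
python3 - <<'E'
from h import *
o=state()[0];c=cam("scene");d=cam("side")
print(state()[1],o["tool_rot"],o["force"],tr(state()[1]))
k=lambda c,x,y:cv2.resize(c["img"][y:y+130,x:x+130,::-1],(400,400),interpolation=cv2.INTER_CUBIC)
cv2.imwrite("pics/t1.png",np.hstack([k(c,205,90),k(d,315,195)]))
E
```

```text
[ 0.57040648 -0.10326524  0.13856228] [ 1.79950405e+02 -1.08613401e-02  1.07222365e+02] [ 0.22477816 -0.09901174 -3.09686291] [ 0.03832895 -0.00205633  0.12956228]
```

View pics/t1.png

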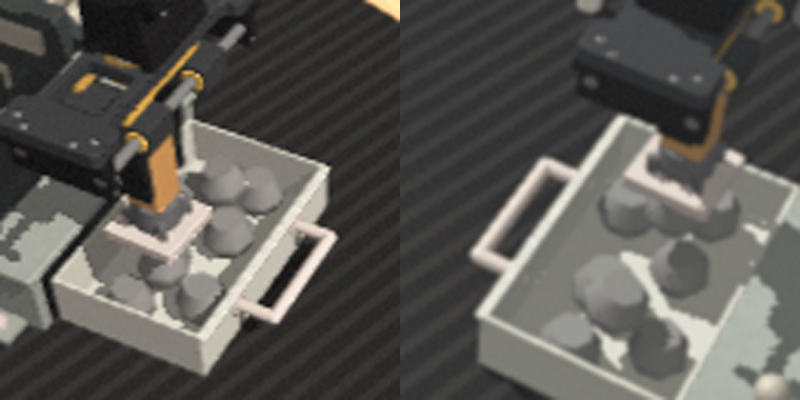

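The sole sits squarely over heap B, about 12 mm above its top. I touch down slowly.

Call:
step_arm --delta_pos '[[0,0,0.015],[0,0,0.03],[0,0,0.04],[0,0,0.046],[0,0,0.052],[0,0,0.058],[0,0,0.063],[0,0,0.063]]' --rot '[[0,0,0],[0,0,0],[0,0,0],[0,0,0],[0,0,0],[0,0,0],[0,0,0],[0,0,0]]' --gripper '[-1,-1,-1,-1,-1,-1,-1,-1]'

```text
time_s: 6.72
tool_pos: [0.5701, -0.1039, 0.1255]
tool_rot: [-180.0, -0.0, 107.1]
force: [0.2, -0.6, -3.9]
grip_width: 0.0276
grasp_force: 59.3
```

Call:
step_arm --delta_pos '[[0.02,0,0.005],[0.02,0.02,0.01],[0,0.03,0.015],[-0.02,0.02,0.018],[-0.03,0,0.02],[-0.02,-0.02,0.022]]' --rot '[[0,0,0],[0,0,0],[0,0,0],[0,0,0],[0,0,0],[0,0,0]]' --gripper '[-1,-1,-1,-1,-1,-1]'

```text
time_s: 7.48
tool_pos: [0.5675, -0.1098, 0.1214]
tool_rot: [180.0, 0.0, 107.0]
force: [0.3, -0.2, -1.4]
grip_width: 0.0277
grasp_force: 59.3
```

Call:
step_arm --delta_pos '[[0.02,-0.01,0.005],[0.04,0,0.01],[0.05,0.02,0.015],[0.04,0.04,0.02],[0.02,0.05,0.024],[0,0.04,0.028]]' --rot '[[0,0,0],[0,0,0],[0,0,0],[0,0,0],[0,0,0],[0,0,0]]' --gripper '[-1,-1,-1,-1,-1,-1]'

```text
time_s: 8.22
tool_pos: [0.5764, -0.105, 0.1157]
tool_rot: [179.9, -0.1, 107.2]
force: [0.1, 3.3, 1.9]
grip_width: 0.0276
grasp_force: 59.3
```

Call:
step_arm --delta_pos '[[-0.01,-0.02,0.004],[0,-0.04,0.008],[0.02,-0.05,0.012],[0.04,-0.04,0.016],[0.05,-0.02,0.02],[0.04,0,0.024],[0.02,0.01,0.027],[0,0,0.03]]' --rot '[[0,0,0],[0,0,0],[0,0,0],[0,0,0],[0,0,0],[0,0,0],[0,0,0],[0,0,0]]' --gripper '[-1,-1,-1,-1,-1,-1,-1,-1]'

```text
time_s: 9.22
tool_pos: [0.5745, -0.1037, 0.1104]
tool_rot: [-179.9, -0.3, 107.2]
force: [-4.5, 3.1, 12.0]
grip_width: 0.0278
grasp_force: 59.3
```

Call:
step_arm --delta_pos '[[-0.01,-0.02,0.002],[0,-0.04,0.004],[0.02,-0.05,0.006],[0.04,-0.04,0.008],[0.05,-0.02,0.01],[0.04,0,0.012],[0.02,0.01,0.014],[0,0,0.016]]' --rot '[[0,0,0],[0,0,0],[0,0,0],[0,0,0],[0,0,0],[0,0,0],[0,0,0],[0,0,0]]' --gripper '[-1,-1,-1,-1,-1,-1,-1,-1]'

```text
time_s: 10.22
tool_pos: [0.5726, -0.1053, 0.1077]
tool_rot: [-179.7, -0.3, 107.1]
force: [-8.3, 2.6, 19.7]
grip_width: 0.028
grasp_force: 59.3
```

Call:
step_arm --delta_pos '[[-0.01,-0.02,0.0],[0,-0.045,0.001],[0.02,-0.055,0.002],[0.045,-0.04,0.004],[0.055,-0.02,0.005],[0.045,0,0.006],[0.02,0.015,0.007],[0,0,0.008]]' --rot '[[0,0,0],[0,0,0],[0,0,0],[0,0,0],[0,0,0],[0,0,0],[0,0,0],[0,0,0]]' --gripper '[-1,-1,-1,-1,-1,-1,-1,-1]'

```text
time_s: 11.22
tool_pos: [0.5738, -0.1039, 0.105]
tool_rot: [-179.8, -0.3, 107.2]
force: [-1.7, 3.2, 6.0]
grip_width: 0.0281
grasp_force: 59.3
```

```bash
python3 - <<'E'
from h import *
o=state()[0];print(tr(state()[1]),o["force"],o["wrist_torque"])
E
```

```text
[ 0.04137365 -0.0036936   0.09603638] [-1.66202799  3.19437259  6.00165449] [0.83118685 0.42112164 0.00844038]
```

Call:
step_arm --delta_pos '[[-0.01,-0.02,0.002],[0,-0.045,0.004],[0.02,-0.055,0.006],[0.045,-0.04,0.008],[0.055,-0.02,0.01],[0.045,0,0.011],[0.02,0.015,0.012],[0,0,0.013]]' --rot '[[0,0,0],[0,0,0],[0,0,0],[0,0,0],[0,0,0],[0,0,0],[0,0,0],[0,0,0]]' --gripper '[-1,-1,-1,-1,-1,-1,-1,-1]'

```text
time_s: 12.22
tool_pos: [0.5756, -0.1072, 0.1022]
tool_rot: [180.0, 0.0, 107.1]
force: [1.0, -0.8, -3.7]
grip_width: 0.0276
grasp_force: 59.3
```

Call:
step_arm --delta_pos '[[0,0,-0.08],[0,0,-0.17],[0,0,-0.25],[0,0,-0.25]]' --rot '[[0,0,0],[0,0,0],[0,0,0],[0,0,0]]' --gripper '[-1,-1,-1,-1]'

```text
time_s: 12.72
tool_pos: [0.5766, -0.1067, 0.1547]
tool_rot: [179.7, 0.1, 107.1]
force: [0.2, -0.3, -3.5]
grip_width: 0.0273
grasp_force: 59.3
```

```bash
python3 - <<'E'
from h import *
o=state()[0];c=cam("scene");d=cam("side")
print(o["tool_rot"],o["force"],tr(state()[1]),mv(wd(-.048,-.005,.130),107.3))
k=lambda c,x,y:cv2.resize(c["img"][y:y+100,x:x+100,::-1],(400,400),interpolation=cv2.INTER_CUBIC)
cv2.imwrite("pics/t2.png",np.hstack([k(c,215,120),k(d,330,225)]))
E
```

```text
[1.79748399e+02 6.83946293e-02 1.07119642e+02] [ 0.17337671 -0.30906856 -3.54679681] [ 0.04189553 -0.00640228  0.14340238] (array([ 0.0055965 , -0.44953459,  0.06676252]), array([ 0.00037157, -0.00012062, -0.00208052]))
```

View pics/t2.png

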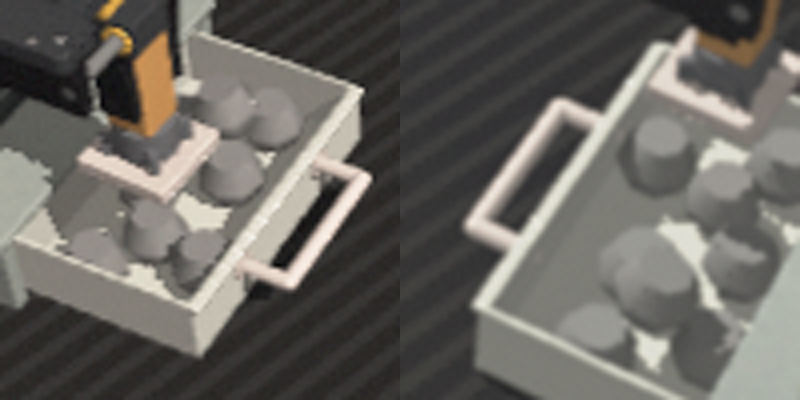

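Heap B is down. The tray has shifted inward, though: its front-left corner is at side crop (480,300), where it was at (442,288). I'll measure how far.

```bash
python3 - <<'E'
from h import *
s=cam("scene");d=cam("side")
print(tr(tri(s,S(362,90),d,D(480,302))[0]),tri(s,S(362,90),d,D(480,302)))
for p in((362,90),(200,324)): print(tr(onz(s,S(*p),.049)))
for p in((480,302),(655,45)): print(tr(onz(d,D(*p),.049)))
p,e=tri(s,S(228,88),d,D(657,258));print("A top",tr(p),e)
E
```

```text
[-0.09660291  0.04323949  0.03894889] (array([ 0.42810899, -0.10014391,  0.04794889]), np.float64(0.0016607904696247947))
[-0.09599559  0.04454286  0.04      ]
[0.10426016 0.0531259  0.04      ]
[-0.09692485  0.04216083  0.04      ]
[0.09247358 0.04628945 0.04      ]
A top [-0.04556663 -0.01810709  0.05690049] 0.0009948279779177255
```

The tray is in about 17 mm and the limit is 30. I'll draw it back out by pressing the sole's edge on the inside of the front wall, with the sole just above the levelled lumps.

Call:
step_arm --delta_pos '[[0,0,0.08],[0,0,0.16],[0,0,0.21],[0,0,0.235],[0.03,0,0.235],[0.06,0,0.235],[0.085,0,0.235],[0.1,0,0.235],[0.115,0,0.235],[0.13,0,0.235],[0.145,0,0.235],[0.16,0,0.235],[0.165,0,0.235],[0.165,0,0.235]]' --rot '[[0,0,0],[0,0,0],[0,0,0],[0,0,0],[0,0,0],[0,0,0],[0,0,0],[0,0,0],[0,0,0],[0,0,0],[0,0,0],[0,0,0],[0,0,0],[0,0,0]]' --gripper '[-1,-1,-1,-1,-1,-1,-1,-1,-1,-1,-1,-1,-1,-1]'

```text
time_s: 14.68
tool_pos: [0.5653, -0.0745, 0.1051]
tool_rot: [180.0, -0.0, 107.1]
force: [1.9, -2.8, -2.4]
grip_width: 0.0278
grasp_force: 59.3
```

```bash
python3 - <<'E'
from h import *
o=state()[0];print(tr(state()[1]),o["force"],o["tool_rot"],X,Y)
E
```

```text
[0.04202549 0.02694324 0.09609356] [ 1.90332883 -2.80810806 -2.39331464] [ 1.79998511e+02 -3.90802757e-02  1.07125530e+02] [0.9547608  0.29737487 0.        ] [-0.29737487  0.9547608   0.        ]
```

Call:
step_arm --delta_pos '[[-0.02,0,-0.02],[-0.03,0,-0.1],[-0.04,0,-0.2],[-0.08,-0.12,-0.22],[-0.12,-0.25,-0.22],[-0.155,-0.38,-0.22],[-0.155,-0.438,-0.22],[-0.155,-0.438,-0.18],[-0.155,-0.438,-0.13],[-0.155,-0.438,-0.13]]' --rot '[[0,0,0],[0,0,0],[0,0,0],[0,0,0],[0,0,0],[0,0,0],[0,0,0],[0,0,0],[0,0,0],[0,0,0]]' --gripper '[-1,-1,-1,-1,-1,-1,-1,-1,-1,-1]'

```text
time_s: 15.92
tool_pos: [0.4905, -0.1296, 0.1298]
tool_rot: [-179.9, -0.0, 107.2]
force: [-0.2, -0.3, -3.9]
grip_width: 0.0276
grasp_force: 59.3
```

```bash
python3 - <<'E'
from h import *
o=state()[0];c=cam("scene");d=cam("side")
print(o["tool_rot"],o["force"],tr(state()[1]))
k=lambda c,x,y:cv2.resize(c["img"][y:y+100,x:x+100,::-1],(400,400),interpolation=cv2.INTER_CUBIC)
cv2.imwrite("pics/t3.png",np.hstack([k(c,215,120),k(d,330,225)]))
E
```

```text
[-1.79859570e+02 -3.94988953e-02  1.07174886e+02] [-0.1558756  -0.32279605 -3.90272135] [-0.04542132 -0.00401437  0.12172734]
```

View pics/t3.png

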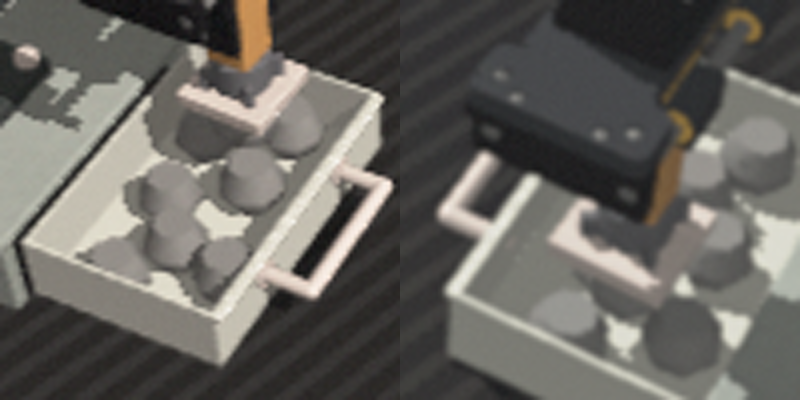

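The tray is back out, within about 3 mm. The sole is over heap A, so I start rubbing here with strokes mostly along the tray's length.

Call:
step_arm --delta_pos '[[0,0,0.012],[0,0,0.022],[0,0.015,0.03],[0.015,0.03,0.036],[0.02,0,0.041],[0.015,-0.03,0.046],[0,-0.035,0.051],[-0.015,-0.02,0.056],[-0.02,0,0.06],[-0.015,0.02,0.064]]' --rot '[[0,0,0],[0,0,0],[0,0,0],[0,0,0],[0,0,0],[0,0,0],[0,0,0],[0,0,0],[0,0,0],[0,0,0]]' --gripper '[-1,-1,-1,-1,-1,-1,-1,-1,-1,-1]'

```text
time_s: 17.27
tool_pos: [0.4951, -0.1335, 0.118]
tool_rot: [-179.9, 0.1, 107.1]
force: [-2.2, -1.8, 2.3]
grip_width: 0.0277
grasp_force: 59.3
```

Call:
step_arm --delta_pos '[[0.005,0.012,0.004],[0.03,0.01,0.008],[0.035,-0.02,0.012],[0.03,-0.045,0.016],[0.015,-0.053,0.02],[0,-0.045,0.024],[-0.005,-0.02,0.027],[0,0.0,0.03]]' --rot '[[0,0,0],[0,0,0],[0,0,0],[0,0,0],[0,0,0],[0,0,0],[0,0,0],[0,0,0]]' --gripper '[-1,-1,-1,-1,-1,-1,-1,-1]'

```text
time_s: 18.27
tool_pos: [0.493, -0.133, 0.1117]
tool_rot: [-179.7, -0.1, 107.0]
force: [-2.4, -0.4, 3.4]
grip_width: 0.0279
grasp_force: 59.3
```

Call:
step_arm --delta_pos '[[0.005,0.012,0.004],[0.03,0.01,0.007],[0.035,-0.02,0.01],[0.03,-0.045,0.013],[0.015,-0.053,0.016],[0,-0.045,0.019],[-0.005,-0.02,0.021],[0,0.0,0.023]]' --rot '[[0,0,0],[0,0,0],[0,0,0],[0,0,0],[0,0,0],[0,0,0],[0,0,0],[0,0,0]]' --gripper '[-1,-1,-1,-1,-1,-1,-1,-1]'

```text
time_s: 19.27
tool_pos: [0.4935, -0.1326, 0.1071]
tool_rot: [-179.8, -0.1, 107.1]
force: [-2.5, -0.9, 0.9]
grip_width: 0.0276
grasp_force: 59.3
```

h is about 38 mm and the load is still light, so I continue.

Call:
step_arm --delta_pos '[[0.005,0.012,0.003],[0.03,0.01,0.006],[0.035,-0.02,0.009],[0.03,-0.045,0.012],[0.015,-0.053,0.015],[0,-0.045,0.018],[-0.005,-0.02,0.02],[0,0.0,0.021]]' --rot '[[0,0,0],[0,0,0],[0,0,0],[0,0,0],[0,0,0],[0,0,0],[0,0,0],[0,0,0]]' --gripper '[-1,-1,-1,-1,-1,-1,-1,-1]'

```text
time_s: 20.27
tool_pos: [0.4941, -0.1325, 0.1026]
tool_rot: [-179.8, -0.0, 107.1]
force: [-1.1, -0.6, -2.7]
grip_width: 0.0279
grasp_force: 59.3
```

Call:
step_arm --delta_pos '[[0,0,-0.1],[0,0,-0.22],[0.1,0.05,-0.28],[0.4,0.1,-0.28],[0.7,0.15,-0.28],[0.95,0.2,-0.28],[0.95,0.2,-0.28],[0.95,0.2,-0.28]]' --rot '[[0,0,0],[0,0,0],[0,0,0],[0,0,0],[0,0,0],[0,0,0],[0,0,0],[0,0,0]]' --gripper '[-1,-1,-1,-1,-1,-1,-1,-1]'

```text
time_s: 21.28
tool_pos: [0.4772, 0.0603, 0.1587]
tool_rot: [-179.9, 0.1, 107.1]
force: [0.0, -0.7, -3.8]
grip_width: 0.0274
grasp_force: 59.3
```

```bash
python3 - <<'E'
from h import *
o=state()[0];c=cam("scene");d=cam("side")
print(o["tool_rot"],o["force"],state()[1],mv((.543,.207,.15),87.2))
k=lambda c,x,y:cv2.resize(c["img"][y:y+100,x:x+100,::-1],(400,400),interpolation=cv2.INTER_CUBIC)
cv2.imwrite("pics/t4.png",np.hstack([k(c,215,120),k(d,330,225)]))
E
```

```text
[-1.79879898e+02  5.30189909e-02  1.07104544e+02] [ 0.00453687 -0.67224747 -3.84558909] [0.47763107 0.05947045 0.15903737] (array([0.61028652, 0.52781523, 0.04421438]), array([-0.00074933,  0.00049202,  0.22986973]))
```

View pics/t4.png

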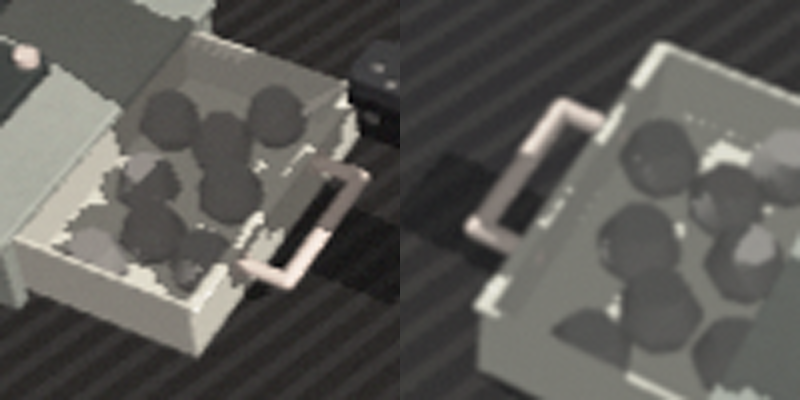

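All eight lumps lie on the floor in one layer. The tray is in about 18 mm, which is under the 30 mm limit. Now I return the tamper to the mat.

Call:
step_arm --delta_pos '[[0.2,0.18,0.02],[0.4,0.36,0.04],[0.61,0.528,0.044],[0.61,0.528,0.044],[0.61,0.528,0.1],[0.61,0.528,0.2],[0.61,0.528,0.3],[0.61,0.528,0.38],[0.61,0.528,0.42],[0.61,0.528,0.44],[0.61,0.528,0.45],[0.61,0.528,0.46],[0.61,0.528,0.465]]' --rot '[[0,0,0.1],[0,0,0.2],[0,0,0.23],[0,0,0.23],[0,0,0.23],[0,0,0.23],[0,0,0.23],[0,0,0.23],[0,0,0.23],[0,0,0.23],[0,0,0.23],[0,0,0.23],[0,0,0.23]]' --gripper '[-1,-1,-1,-1,-1,-1,-1,-1,-1,-1,-1,-1,-1]'

```text
time_s: 23.0
tool_pos: [0.5431, 0.2091, 0.0668]
tool_rot: [180.0, -0.0, 87.3]
force: [-0.3, -0.8, -3.0]
grip_width: 0.0278
grasp_force: 59.3
```

Call:
step_arm --delta_pos '[[0,0,0.005],[0,0,0.01],[0,0,0.013],[0,0,0.013]]' --rot '[[0,0,0],[0,0,0],[0,0,0],[0,0,0]]' --gripper '[-1,-1,-1,-1]'

```text
time_s: 23.5
tool_pos: [0.5429, 0.2089, 0.064]
tool_rot: [180.0, -0.0, 87.3]
force: [0.3, -0.4, -2.3]
grip_width: 0.0273
grasp_force: 59.3
```

Call:
step_arm --delta_pos '[[0,0,0.003],[0,0,0.003],[0,0,0.003],[0,0,0.003],[0,0,0.003],[0,0,0.003],[0,0,-0.1],[0,0,-0.3],[0,0,-0.5],[0,0,-0.55],[0,0,-0.55]]' --rot '[[0,0,0],[0,0,0],[0,0,0],[0,0,0],[0,0,0],[0,0,0],[0,0,0],[0,0,0],[0,0,0],[0,0,0],[0,0,0]]' --gripper '[-1,-1,1,1,1,1,1,1,1,1,1]'

```text
time_s: 24.88
tool_pos: [0.543, 0.2091, 0.1742]
tool_rot: [180.0, -0.0, 87.3]
force: [0.5, -0.2, -1.3]
grip_width: 0.0868
grasp_force: 0.0
```

```bash
python3 - <<'E'
from h import *
# push spot: behind handle bar (tray y = .062+.030+.005 + ~.015), fingers shut
o=state()[0]; print(state()[1],o["tool_rot"],tr((.543,.209,0)))
print(mv(wd(0,.13,.14),107.3), wd(0,.13,.14))
E
```

```text
[0.5430446  0.20905827 0.1741772 ] [ 1.79954817e+02 -3.91419809e-02  8.73441980e+01] [ 0.10502215  0.30423228 -0.009     ]
(array([-0.99845841, -0.19656588,  0.12504896]), array([ 0.00059972, -0.00035927, -0.23219646])) [0.49454127 0.0114189  0.149     ]
```

Call:
step_arm --delta_pos '[[-0.25,-0.05,0],[-0.5,-0.1,0],[-0.75,-0.15,0],[-1,-0.197,0],[-1,-0.197,0.125],[-1,-0.197,0.2],[-1,-0.197,0.2]]' --rot '[[0,0,-0.06],[0,0,-0.12],[0,0,-0.18],[0,0,-0.232],[0,0,-0.232],[0,0,-0.232],[0,0,-0.232]]' --gripper '[1,-1,-1,-1,-1,-1,-1]'

```text
time_s: 25.75
tool_pos: [0.4926, 0.0115, 0.1318]
tool_rot: [-179.7, -0.0, 107.3]
force: [-0.6, -0.6, 0.1]
grip_width: 0.0347
grasp_force: 0.0
```

```bash
python3 - <<'E'
from h import *
o=state()[0];c=cam("scene");d=cam("side")
print(o["tool_rot"],state()[1],tr(state()[1]),o["grip_width"])
k=lambda c,x,y:cv2.resize(c["img"][y:y+150,x:x+200,::-1],(400,300),interpolation=cv2.INTER_CUBIC)
cv2.imwrite("pics/t5.png",np.hstack([k(c,215,120),k(d,230,150)]))
E
```

```text
[-1.79739885e+02 -2.15944988e-02  1.07344887e+02] [0.49425841 0.01167536 0.13369563] [-0.00019379  0.13032897  0.12469563] 0.03470561889914963
```

View pics/t5.png

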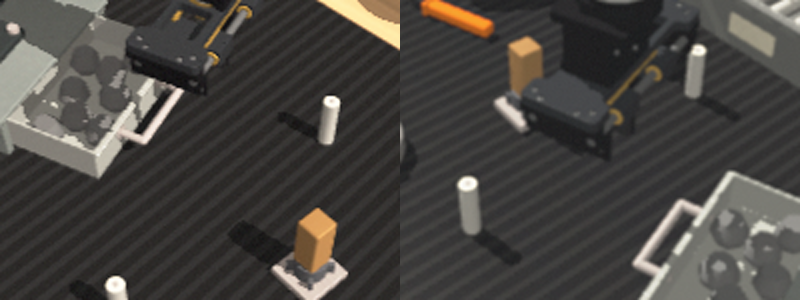

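The tamper stands upright on the mat and the cells are undisturbed. I lower the shut fingers behind the handle bar and push.

Call:
step_arm --delta_pos '[[0,0,0.2],[0,0,0.4],[0,0,0.5],[0,0,0.5],[-0.06,0,0.5],[-0.12,0,0.5],[-0.15,0,0.5],[-0.17,0,0.5],[-0.19,0,0.5],[-0.21,0,0.5],[-0.23,0,0.5],[-0.25,0,0.5],[-0.27,0,0.5],[-0.29,0,0.5],[-0.31,0,0.5],[-0.33,0,0.5],[-0.35,0,0.5],[-0.37,0,0.5],[-0.39,0,0.5],[-0.41,0,0.5]]' --rot '[[0,0,0],[0,0,0],[0,0,0],[0,0,0],[0,0,0],[0,0,0],[0,0,0],[0,0,0],[0,0,0],[0,0,0],[0,0,0],[0,0,0],[0,0,0],[0,0,0],[0,0,0],[0,0,0],[0,0,0],[0,0,0],[0,0,0],[0,0,0]]' --gripper '[-1,-1,-1,-1,-1,-1,-1,-1,-1,-1,-1,-1,-1,-1,-1,-1,-1,-1,-1,-1]'

```text
time_s: 28.35
tool_pos: [0.519, -0.0674, 0.034]
tool_rot: [180.0, 0.0, 107.3]
force: [1.1, 5.4, -1.3]
grip_width: 0.0008
grasp_force: 2.2
```

Call:
step_arm --delta_pos '[[-0.02,0,0],[-0.04,0,0],[-0.06,0,0],[-0.08,0,0],[-0.1,0,0],[-0.12,0,0],[-0.14,0,0],[-0.16,0,0],[-0.18,0,0],[-0.2,0,0],[-0.22,0,0],[-0.24,0,0],[-0.255,0,0],[-0.27,0,0],[-0.28,0,0],[-0.28,0,0]]' --rot '[[0,0,0],[0,0,0],[0,0,0],[0,0,0],[0,0,0],[0,0,0],[0,0,0],[0,0,0],[0,0,0],[0,0,0],[0,0,0],[0,0,0],[0,0,0],[0,0,0],[0,0,0],[0,0,0]]' --gripper '[-1,-1,-1,-1,-1,-1,-1,-1,-1,-1,-1,-1,-1,-1,-1,-1]'

```text
time_s: 30.35
tool_pos: [0.5353, -0.1215, 0.0341]
tool_rot: [-180.0, 0.0, 107.3]
force: [0.3, 2.4, 1.0]
grip_width: 0.0005
grasp_force: 1.3
```

Now in small steps to the stop.

Call:
step_arm --delta_pos '[[-0.005,0,0],[-0.01,0,0],[-0.015,0,0],[-0.02,0,0],[-0.025,0,0],[-0.03,0,0]]' --rot '[[0,0,0],[0,0,0],[0,0,0],[0,0,0],[0,0,0],[0,0,0]]' --gripper '[-1,-1,-1,-1,-1,-1]'

```text
time_s: 31.1
tool_pos: [0.537, -0.1267, 0.034]
tool_rot: [-180.0, -0.0, 107.3]
force: [-0.5, 4.7, 2.9]
grip_width: 0.0003
grasp_force: 2.0
```

Call:
step_arm --delta_pos '[[-0.005,0,0],[-0.01,0,0],[-0.015,0,0],[-0.02,0,0]]' --rot '[[0,0,0],[0,0,0],[0,0,0],[0,0,0]]' --gripper '[-1,-1,-1,-1]'

```text
time_s: 31.6
tool_pos: [0.5379, -0.1294, 0.0339]
tool_rot: [-180.0, -0.1, 107.3]
force: [-2.5, 7.7, 5.1]
grip_width: 0.0003
grasp_force: 3.7
```

Call:
step_arm --delta_pos '[[-0.004,0,0],[-0.008,0,0],[-0.012,0,0]]' --rot '[[0,0,0],[0,0,0],[0,0,0]]' --gripper '[-1,-1,-1]'

```text
time_s: 31.98
tool_pos: [0.538, -0.1296, 0.0339]
tool_rot: [-179.9, -0.3, 107.3]
force: [-4.9, 10.7, 7.3]
grip_width: 0.0005
grasp_force: 5.9
```

```bash
python3 - <<'E'
from h import *
o=state()[0];print(tr(state()[1]),o["force"],o["wrist_torque"])
E
```

```text
[-0.00047904 -0.01753299  0.02488947] [-4.85476266 10.72092748  7.3395573 ] [2.25929696 0.91351163 0.01478863]
```

Call:
step_arm --delta_pos '[[0.03,0,0],[0.12,0,0],[0.3,0,0],[0.4,0,-0.1],[0.45,0,-0.4],[0.45,0,-0.7],[0.45,0,-0.8],[0.45,0,-0.8]]' --rot '[[0,0,0],[0,0,0],[0,0,0],[0,0,0],[0,0,0],[0,0,0],[0,0,0],[0,0,0]]' --gripper '[-1,-1,-1,-1,-1,-1,-1,-1]'

```text
time_s: 32.98
tool_pos: [0.5131, -0.0469, 0.1955]
tool_rot: [179.8, 0.1, 107.3]
force: [-1.5, -0.2, -0.4]
grip_width: 0.0005
grasp_force: 0.0
```

```bash
python3 - <<'E'
from h import *
o=state()[0];c=cam("scene");d=cam("side")
print(state()[1],o["force"])
k=lambda c,x,y:cv2.resize(c["img"][y:y+150,x:x+100,::-1],(400,600),interpolation=cv2.INTER_CUBIC)
cv2.imwrite("pics/t6.png",np.hstack([k(c,215,120),k(d,330,200)]))
# expected bar ends if fully home, in crop pixels
for n,c,o in(("scene",c,(215,120)),("side",d,(330,200))):
    for j in(.104,.114,.122): print(n,j,[np.round((proj(c,wd(x,.092-j,.023))-o)*4) for x in(-.045,.045)])
E
```

```text
[ 0.51133092 -0.04678208  0.1926965 ] [-1.49182152 -0.16726156 -0.41244163]
scene 0.104 [array([239., 132.]), array([159., 230.])]
scene 0.114 [array([225., 126.]), array([144., 224.])]
scene 0.122 [array([213., 122.]), array([132., 220.])]
side 0.104 [array([235., 397.]), array([316., 271.])]
side 0.114 [array([255., 406.]), array([335., 280.])]
side 0.122 [array([271., 414.]), array([350., 286.])]
```

View pics/t6.png

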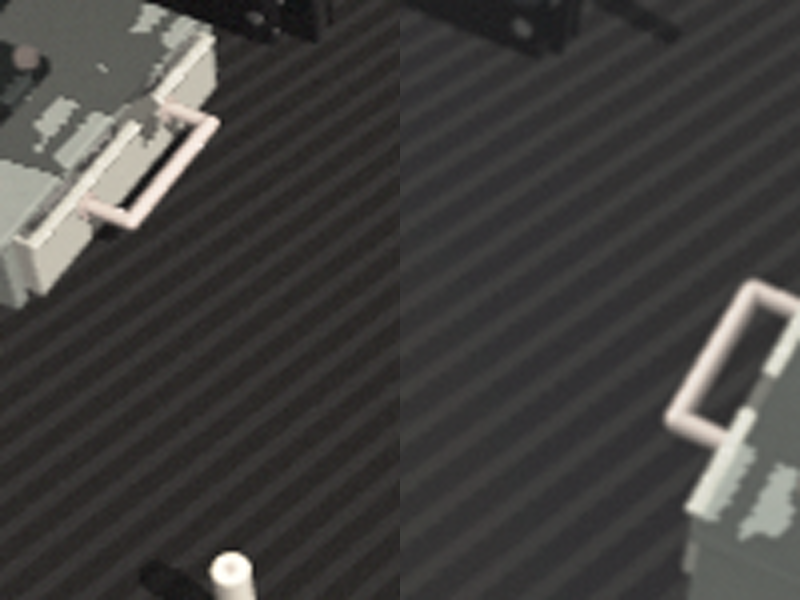

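The bar ends are at scene (215,122)/(132,222) and side (671,416)/(752,287), which match the 0.122 m prediction. The tray is home.

```bash
python3 -c "
from cell import env
print(env.sign_off())"
```

```text
the job is handed in; nothing more can be done
None
```

I tamped both heaps down to a single layer, stood the tamper upright back on the mat, pushed the tray in to its stop (about 122 mm by camera), and handed the job in at about 33 s; no verdict came back.

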